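Put the stray wooden buttons and fittings back in their trays

TASK

A mixed handful of wooden haberdashery lies on the counter mat: a large button, a small button, a ring and a toggle. Put each one back in the white tray that holds its own kind and size, lying flat on the clear floor in front of the stock rather than on top of it; set the pieces down, do not drop them in from a height, and leave the jar of beads and the thread spool where they stand.

Things in the scene. Friction and masses are not known exactly. Their poses are not given: they have to be found in the camera images.
- large_button_center (a point): Large plain wooden coat button with four small holes, round, 42 mm across, 9 mm thick, lying flat on the counter. Point: its centre, half-way up; z up.
- small_button_center (a point): Small plain wooden coat button with four small holes, round, 26 mm across, 8 mm thick, lying flat on the counter. Point: its centre, half-way up; z up.
- ring_center (a point): Plain wooden ring, 50 mm across outside, 30 mm hole, 10 mm thick, lying flat on the counter. Point: centre of its hole, half-way up; z up.
- toggle_center (a point): Plain wooden duffle-coat toggle, a flat-backed bar 50 mm long (x), 16 mm wide (y) in its middle 30 mm and 13.5 mm at the ends, 14 mm high, with two small holes. Point: its centre, half-way up; x along its length, z up.
- large_button_tray_space (a point): Fixed open white tray, outside 135 (x) by 120 (y), 22 mm high, walls and floor 4 thick; three large wooden buttons fill its rear 53 mm (+x side, to 18 mm over its floor). Point: middle of the clear front floor (74 along x by 112 along y, walled on -x, -y, +y), on its surface, 4 mm over the counter. x points to the tray's rear, away from the robot within 9 degrees; z up.
- small_button_tray_space (a point): Fixed open white tray, outside 135 (x) by 120 (y), 22 mm high, walls and floor 4 thick; ten small wooden buttons fill its rear 53 mm (+x side, to 16 mm over its floor). Point: middle of the clear front floor (74 along x by 112 along y, walled on -x, -y, +y), on its surface, 4 mm over the counter. x points to the tray's rear, away from the robot within 9 degrees; z up.
- ring_tray_space (a point): Fixed open white tray, outside 135 (x) by 120 (y), 22 mm high, walls and floor 4 thick; three wooden rings fill its rear 53 mm (+x side, to 20 mm over its floor). Point: middle of the clear front floor (74 along x by 112 along y, walled on -x, -y, +y), on its surface, 4 mm over the counter. x points to the tray's rear, away from the robot within 9 degrees; z up.
- toggle_tray_space (a point): Fixed open white tray, outside 135 (x) by 120 (y), 22 mm high, walls and floor 4 thick; eight wooden toggles fill its rear 53 mm (+x side, to 28 mm over its floor). Point: middle of the clear front floor (74 along x by 112 along y, walled on -x, -y, +y), on its surface, 4 mm over the counter. x points to the tray's rear, away from the robot within 9 degrees; z up.
- jar: Bystander: closed clear jar of beads with a metal lid, 66 mm across, 74 mm high, loose. Origin: centre of its underside.
- spool: Bystander: wooden spool of grey thread standing on end, 36 mm across, 50 mm high, loose. Origin: centre of its underside.

How it is judged (in metres and radians):
At the end, for the whole second after the job is handed in: Each of the four pieces rests in the tray of its own kind, flat on the clear front part of the floor (its centre over that floor, no more than 4 mm higher than when lying flat on it), at rest (x of large_button_center in the frame of large_button_tray_space between -0.034 and 0.034 m and y of large_button_center in the frame of large_button_tray_space between -0.053 and 0.053 m and z of large_button_center in the frame of large_button_tray_space between 0 and 0.0085 m and linear speed of each of large_button, small_button, ring, toggle below 0.02 m/s and x of small_button_center in the frame of small_button_tray_space between -0.034 and 0.034 m and y of small_button_center in the frame of small_button_tray_space between -0.053 and 0.053 m and z of small_button_center in the frame of small_button_tray_space between 0 and 0.008 m and x of ring_center in the frame of ring_tray_space between -0.034 and 0.034 m and y of ring_center in the frame of ring_tray_space between -0.053 and 0.053 m and z of ring_center in the frame of ring_tray_space between 0 and 0.009 m and x of toggle_center in the frame of toggle_tray_space between -0.034 and 0.034 m and y of toggle_center in the frame of toggle_tray_space between -0.053 and 0.053 m and z of toggle_center in the frame of toggle_tray_space between 0 and 0.011 m); the robot touches nothing.
It fails at once if a piece is let fall from more than about 10 cm above the counter ((height (world z) of large_button_center above 0.1 m and contact force between large_button and the fingers below 0.005 N and linear speed of large_button above 0.25 m/s) or (height (world z) of small_button_center above 0.1 m and contact force between small_button and the fingers below 0.005 N and linear speed of small_button above 0.25 m/s) or (height (world z) of ring_center above 0.1 m and contact force between ring and the fingers below 0.005 N and linear speed of ring above 0.25 m/s) or (height (world z) of toggle_center above 0.1 m and contact force between toggle and the fingers below 0.005 N and linear speed of toggle above 0.25 m/s)).
It fails at once if the jar is pushed aside by 20 mm or more (distance of jar from where it was at the start of the episode above 0.02 m).
It fails at once if the spool is pushed aside by 20 mm or more (distance of spool from where it was at the start of the episode above 0.02 m).
It also fails if it takes over 106 s, if anything falls off the work surface, if the arm or the gripper's body presses on something with over 40 N, if the wrist force passes 120 N, or if a joint passes its speed limit or range.

ROBOT

A 6-joint arm with a two-finger parallel gripper is mounted at the origin on the work surface. World frame = base frame: x ahead of the robot, y to its left, z up, the work surface at z = 0. Lengths are in m, angles in degrees, forces in N, time in s.
With the tool pointing down it reaches from about 0.35 to 0.875 m from the base axis. Payload 4.2 kg.
Tool frame: the origin (TCP) lies on the centre line of the jaws, within the pads' length; the fingertips stand 19 mm ahead of it and the grasp point (between the pads) is the TCP; x points along the fingers, y is the direction in which the jaws open and shut, and the axes are right-handed (so a half turn about x gives the same grasp; the last joint's range is limited). The gripper opens to 87 mm and grips with 3 to 60 N. Pads are 19 mm wide; open, the fingers measure 117 mm over their backs; the gripper's body (75 mm by 190 mm) begins 51 mm behind the grasp point.
Start: joints at [80.306, 22.042, 0.453, 0, -68.411, -14.817], TCP at [0.259, 0.569, 0.242] pointing down, gripper open.
Joint ranges: [-179.83, 179.83], [-69.29, 118.12], [-61.27, 80.66], [-181.25, 117.63], [-171.15, -9.14], [-177.46, 177.46]. Speed limits (degrees/s): [159.86, 159.86, 180, 180, 180, 180].

INTERFACE

Orientations are given as a 3x3 rotation matrix whose columns are the frame's x, y, z axes.
In Python, from station import r, viewer, job, spotter gives the robot as it stands.
- The arm moves only by the tool play_rows, never from a script. Its argument "commands" is a list of rows, each an object of numbers: "fingers": the gripper command: -1 is fully open, 1 is shut, values between are in proportion; "tx", "ty", "tz": the shift along the tool's x, y, z normalised to -1 to 1, where 1 is 750 mm; "ax", "ay", "az": the turn, a rotation vector about the tool's x, y, z normalised to -1 to 1, where 1 is pi rad. In form: [{"fingers": .., "tx": .., "ty": .., "tz": .., "ax": .., "ay": .., "az": ..}, ...]. A call has 1 to 5 rows; each row is the pose to reach, as a shift and turn from the pose commanded when the call began, along the tool's axes at that moment, turning the shorter way round; what a row does not reach only later rows make up. A row lasts 1/12 s, in which the tool goes at most 41.7 mm and 7.16 degrees, less where a joint would pass 70% of its speed; a pose out of reach is approached as far as the arm can. A call with a number of a shift or a turn outside -1 to 1 is refused whole. A call with a gripper value outside its range is refused whole. The fingers move at their own pace and stop on an object; the grip force is fixed at half the most. Time passes only in rows, so rows that repeat a pose let the fingers close. It gives the time, the measured TCP pose, the force and the opening at its end, in the units of the state.
- r.sense(): the state, without advancing time (a new reading comes with each control period).
- viewer.capture(name): name is "side" or "top"; returns a dict with "image" (420x560x3 uint8, red, green, blue), "fx", "fy", "cx", "cy" (pixels), "dist" ([k1, k2, p1, p2, k3] as OpenCV has them; the pictures are not rectified), "R" (3x3) and "t" (3): a world point X has camera coordinates R X + t. Camera axes: x right, y down, z forward; pixel columns grow to the right and rows downward; lengths in m; the calibration is good to about 2 mm. A picture is of the moment at which its call begins. There is no depth.
- job.finish_job(): hands the job in, once; it reports no verdict.
Trained networks look in a picture, given as the dict that the camera call returned (one of the last four; its "shot" number tells which), for a name from the list of things; names that differ only in an ending like _2 or _b are one class to them, and where a whole thing is asked for, a point or a joint stands for the part that bears it (a point fixed in the world has none). Each returns a list of dicts, best first, with "score" (0 to 1); they miss things now and then, are a little off and sometimes report something else, mostly with a low value. They report only what shows in the picture. A call takes as long as a camera call.
- spotter.find_in(name, picture): "uv" ([column, row] in pixels, amid what is visible of it).
- spotter.silhouettes(name, picture): "region" (420x560 bool, what is visible of it) and "uv" ([column, row] in pixels, amid what is visible of it).
The state is a dict: "time_s": time; "joints": joint angles; "joint_velocities": joint speeds; "effort": joint torques, N m; "tcp_pos": TCP position; "ee_rot": TCP orientation; "wrist_force": force on the tool from outside, world axes, zero at the start; "moment": the same for the moment, N m; "gripper_width": opening from 0.0 (shut) to 1.0 (fully open).
Only numpy, scipy, OpenCV 4.12 (cv2) and the standard library are available. Lean on these libraries where they do the work, as an engineer would, in place of code of your own. Each camera call takes 0.05 s, during which the arm holds its last target. There are 200 camera calls.

## Working session

There is one attempt and no reset: what is moved stays moved. The work goes in short steps, Python scripts to look and compute and a tool call to move; the robot and the scene stay as the last step left them, time stands still between calls to the robot, and variables do not carry over. Pictures are saved under pics/ and viewed, about 12 in all and at most 16, crops included, and the job is handed in when it is done.

Besides the shell and the picture viewer there is one more tool, called after "Call:" as name(argument=value, ...) on one line, values as JSON. play_rows: Moves the arm, as the interface text tells. Its arguments: {"type":"object","properties":{"commands":{"type":"array"}},"required":["commands"]}

```bash
mkdir -p pics; ls; python3 - <<'E'
from station import r, viewer, job, spotter
import cv2
s=r.sense(); print(s)
for n in ("top","side"):
    p=viewer.capture(n); cv2.imwrite(f"pics/{n}0.png",p["image"][:,:,::-1])
    print(n,p["fx"],p["fy"],p["cx"],p["cy"],p["dist"],p["R"],p["t"])
    for o in ["large_button_center","small_button_center","ring_center","toggle_center","large_button_tray_space","small_button_tray_space","ring_tray_space","toggle_tray_space","jar","spool"]:
        try: print(o,[(round(d["score"],2),[round(float(x)) for x in d["uv"]]) for d in spotter.find_in(o,p)][:4])
        except Exception as e: print(o,e)
E
```

```text
pics
{'time_s': 0.0, 'joints': array([ 8.03095760e+01,  2.20896080e+01,  3.81367792e-01, -3.03728656e-02,
       -6.84109477e+01, -1.48158730e+01]), 'joint_velocities': array([-0.06461056,  0.06794239, -0.00897772, -0.07158626,  0.03796695,
       -0.02043545]), 'effort': array([-1.73265616e-04, -3.90668392e+01,  1.87407714e+01,  4.22006384e+00,
        1.09893386e-02, -1.90036858e-04]), 'tcp_pos': array([0.2589962 , 0.56820242, 0.24047897]), 'ee_rot': array([[-8.36028755e-04, -4.14970294e-01, -9.09834576e-01],
       [-1.96752042e-03, -9.09832451e-01,  4.14971132e-01],
       [-9.99997715e-01,  2.13704590e-03, -5.58164349e-05]]), 'wrist_force': array([0.36865627, 0.05877356, 0.02959595]), 'moment': array([ 0.00554886, -0.0057458 , -0.03010266]), 'gripper_width': 1.0011505299175343}
top 390.7695977387403 390.7695977387403 281.0882478004436 205.243437209841 [0.02664225 0.         0.         0.         0.        ] [[ 0.21237157 -0.97718113 -0.00391726]
 [-0.95585774 -0.20690098 -0.20863358]
 [ 0.20306231  0.04805218 -0.97798604]] [-0.10040568  0.57391413  0.63827897]
large_button_cente
[... 443 characters left out ...]
5965 [0.03171368 0.         0.         0.         0.        ] [[-0.94097284 -0.33843308 -0.00575859]
 [-0.16145854  0.46373897 -0.87113564]
 [ 0.2974916  -0.81878521 -0.49100869]] [0.5463591  0.13351519 0.64507499]
large_button_center [(0.89, [327, 256]), (0.63, [356, 191])]
small_button_center [(0.43, [262, 240]), (0.23, [357, 190])]
ring_center [(0.58, [343, 224]), (0.58, [326, 254])]
toggle_center [(0.41, [287, 214])]
large_button_tray_space [(0.63, [295, 178]), (0.4, [328, 253])]
small_button_tray_space [(0.8, [198, 297]), (0.69, [357, 193])]
ring_tray_space [(0.88, [307, 330])]
toggle_tray_space [(0.78, [357, 194])]
jar [(0.88, [223, 192])]
spool [(0.93, [184, 229]), (0.58, [260, 237])]
```

```bash
python3 - <<'E'
import cv2
a=cv2.imread("pics/top0.png")
cv2.imwrite("pics/top0z.png",cv2.resize(a[80:380,80:480],None,fx=2,fy=2,interpolation=cv2.INTER_CUBIC))
E
```

```text
(no output)
```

View pics/top0z.png

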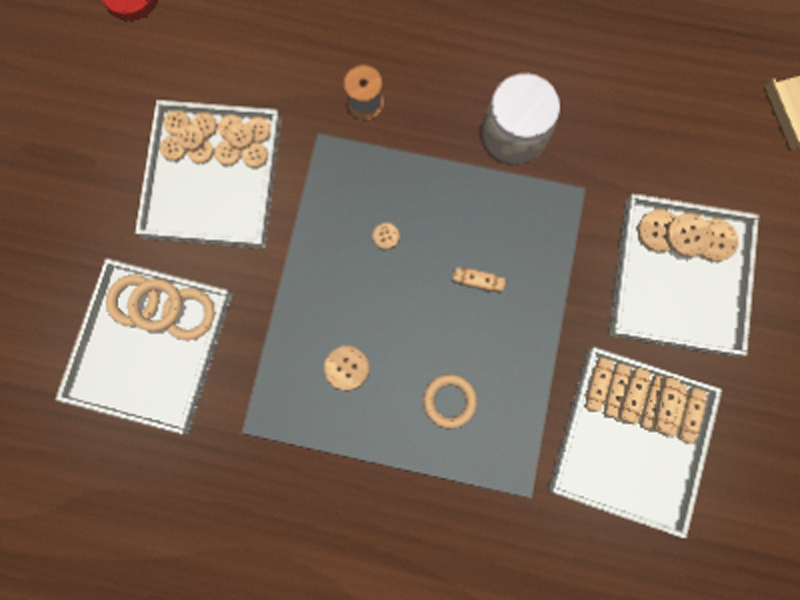

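View pics/side0.png

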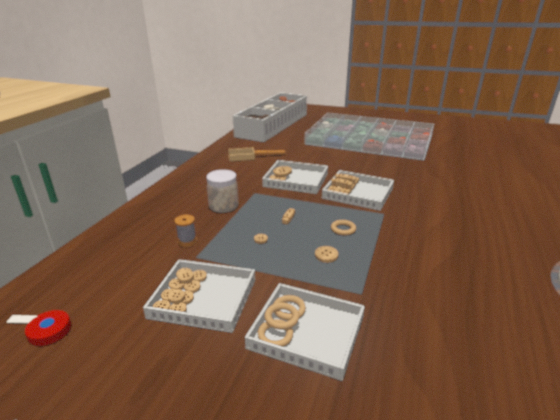

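The top view shows, in 2x crop pixels, the small button at (386,236), the toggle at (479,279), the large button at (346,367) and the ring at (450,401). The trays are small buttons (rear left), rings (front left), large buttons (rear right) and toggles (front right). The spool and jar stand at the back.

```bash
cat > h.py <<'E'
from station import r, viewer, job, spotter
import cv2, numpy as np
def K(p): return np.array([[p["fx"],0,p["cx"]],[0,p["fy"],p["cy"]],[0,0,1.]])
def w(p,uv,z):
    n=cv2.undistortPoints(np.array(uv,float).reshape(-1,1,2),K(p),np.array(p["dist"],float)).reshape(-1,2)
    R=np.array(p["R"]);t=np.array(p["t"]);c=-R.T@t
    d=np.c_[n,np.ones(len(n))]@R
    return c+d*((z-c[2])/d[:,2])[:,None]
def to_px(p,X): 
    return cv2.projectPoints(np.array(X,float).reshape(-1,3),cv2.Rodrigues(np.array(p["R"]))[0],np.array(p["t"],float),K(p),np.array(p["dist"],float))[0].reshape(-1,2)
H={"large_button_center":.0045,"small_button_center":.004,"ring_center":.005,"toggle_center":.007}
def locate(p,n,z=None):
    z=H[n] if z is None else z
    out=[]
    for s in spotter.silhouettes(n,p)[:2]:
        m=s["region"].astype(np.uint8); c=max(cv2.findContours(m,0,2)[0],key=cv2.contourArea)
        q=w(p,c.reshape(-1,2),z)[:,:2].astype(np.float32)
        (cx,cy),wh,a=cv2.minAreaRect(q*1000)
        M=cv2.moments((q*1000).reshape(-1,1,2)); 
        out.append((round(s["score"],2),s["uv"].round() if hasattr(s["uv"],"round") else s["uv"],"rect",round(cx),round(cy),[round(v) for v in wh],round(a,1),"centroid",round(M["m10"]/M["m00"]),round(M["m01"]/M["m00"])))
    return out
E
python3 - <<'E'
from h import *
P={n:viewer.capture(n) for n in("top","side")}
for n in H:
    for c in P: print(n,c,*locate(P[c],n),sep="\n  ")
T={"small":[(156,100),(279,108),(264,245),(137,235)],"ring":[(106,260),(229,292),(187,432),(58,399)],"large":[(631,195),(758,213),(746,354),(612,334)],"toggle":[(594,348),(720,388),(686,536),(554,492)]}
for k,c in T.items():
    q=w(P["top"],np.array(c)/2+80,.022)[:,:2]; x=(q[0]+q[1]-q[2]-q[3])/2; L=np.linalg.norm(x); y=(q[0]+q[3]-q[1]-q[2])/2
    ctr=q.mean(0); u=x/L
    print(k,"centre",ctr.round(3),"L",L.round(3),np.linalg.norm(y).round(3),"yaw",np.degrees(np.arctan2(u[1],u[0])).round(1),np.degrees(np.arctan2(-y[0],y[1])).round(1),"space",(ctr-u*.0265).round(3))
for n,z,c in(("jar",.074,(525,104)),("spool",.05,(363,82))): print(n,w(P["top"],np.array(c)/2+80,z).round(3))
E
```

```text
large_button_center
  top
  (0.77, [251.5, 263.9], 'rect', 475, 53, [41, 39], 12.8, 'centroid', 474, 54)
  (0.23, [400.2, 303.5], 'rect', 466, -220, [128, 139], 84.1, 'centroid', 467, -220)
large_button_center
  side
  (0.54, [326.6, 252.8], 'rect', 473, 50, [43, 47], 19.4, 'centroid', 472, 51)
small_button_center
  top
  (0.48, [269.2, 199.8], 'rect', 605, 44, [24, 21], 12.3, 'centroid', 605, 44)
  (0.44, [295.0, 281.1], 'rect', 464, -47, [46, 48], 12.3, 'centroid', 464, -46)
small_button_center
  side
ring_center
  top
  (0.88, [305.1, 275.0], 'rect', 465, -47, [49, 47], 38.3, 'centroid', 464, -47)
ring_center
  side
  (0.79, [342.4, 223.7], 'rect', 462, -48, [50, 58], 13.6, 'centroid', 462, -48)
toggle_center
  top
  (0.8, [316.8, 219.1], 'rect', 581, -50, [20, 50], 0.7, 'centroid', 581, -49)
toggle_center
  side
  (0.61, [287.7, 219.9], 'rect', 581, -49, [21, 65], 4.2, 'centroid', 581, -48)
small centre [0.628 0.224] L 0.137 0.121 yaw 8.3 8.0 space [0.601 0.22 ]
ring centre [0.454 0.237] L 0.131 0.121 yaw -1.9 -2.1 space [0.428 0.238]
large centre [ 0.626 -0.239] L 0.135 0.121 yaw 1.8 3.7 space [ 0.599 -0.239]
toggle centre [ 0.466 -0.217] L 0.133 0.118 yaw -5.8 -5.5 space [ 0.44  -0.215]
jar [[ 0.736 -0.057  0.074]]
spool [[0.736 0.095 0.05 ]]
```

```bash
cat > go.py <<'E'
import sys
from h import *
from scipy.spatial.transform import Rotation as Ro
# go.py x y z yaw : remaining move from the measured pose in tool axes and units; yaw = world heading of tool y
x,y,z,yaw=map(float,sys.argv[1:5]); s=r.sense(); R=np.array(s["ee_rot"]); a=np.radians(yaw)
Y=np.array([np.cos(a),np.sin(a),0]); X=np.array([0,0,-1.]); T=np.c_[X,Y,np.cross(X,Y)]
d=np.array([x,y,z])-s["tcp_pos"]
print("t",round(s["time_s"],1),"tcp",np.round(s["tcp_pos"],4),"w",round(s["gripper_width"]*87,1),"F",np.round(s["wrist_force"],1),"j",np.round(s["joints"]))
print("t*",(R.T@d/.75).round(4),"a*",(Ro.from_matrix(R.T@T).as_rotvec()/np.pi).round(4),"dist",np.linalg.norm(d).round(4))
E
python3 go.py .605 .044 .1 -90
```

```text
t 1.6 tcp [0.2593 0.5687 0.2415] w 87.0 F [-0.7 -0.1  0.7] j [ 80.  22.   0.   0. -68. -15.]
t* [ 0.1887  0.4453 -0.7096] a* [-0.1362 -0.      0.    ] dist 0.6441
```

Call:
play_rows(commands=[{"fingers": -0.5,"tx": 0,"ty": 0,"tz": 0,"ax": -0.136,"ay": 0,"az": 0},{"fingers": -0.5,"tx": 0,"ty": 0,"tz": 0,"ax": -0.136,"ay": 0,"az": 0},{"fingers": -0.5,"tx": 0,"ty": 0,"tz": 0,"ax": -0.136,"ay": 0,"az": 0},{"fingers": -0.5,"tx": 0,"ty": 0,"tz": 0,"ax": -0.136,"ay": 0,"az": 0}])

```text
time_s: 1.93
tcp_pos: [0.2592, 0.5687, 0.2416]
ee_rot: [[0.0, 0.005, -1.0], [0.0, -1.0, -0.005], [-1.0, -0.0, -0.0]]
wrist_force: [0.3, -0.2, -0.9]
gripper_width: 0.791
```

Call:
play_rows(commands=[{"fingers": -0.5,"tx": 0.04,"ty": 0.1747,"tz": -0.1153,"ax": 0,"ay": 0,"az": 0},{"fingers": -0.5,"tx": 0.04,"ty": 0.1747,"tz": -0.1153,"ax": 0,"ay": 0,"az": 0},{"fingers": -0.5,"tx": 0.04,"ty": 0.1747,"tz": -0.1153,"ax": 0,"ay": 0,"az": 0},{"fingers": -0.5,"tx": 0.04,"ty": 0.1747,"tz": -0.1153,"ax": 0,"ay": 0,"az": 0},{"fingers": -0.5,"tx": 0.04,"ty": 0.1747,"tz": -0.1153,"ax": 0,"ay": 0,"az": 0}])

```text
time_s: 2.35
tcp_pos: [0.347, 0.4321, 0.2103]
ee_rot: [[-0.002, -0.006, -1.0], [-0.004, -1.0, 0.006], [-1.0, 0.004, 0.002]]
wrist_force: [-0.5, 0.0, 0.3]
gripper_width: 0.75
```

Call:
play_rows(commands=[{"fingers": -0.5,"tx": 0.04,"ty": 0.1747,"tz": -0.1153,"ax": 0,"ay": 0,"az": 0},{"fingers": -0.5,"tx": 0.04,"ty": 0.1747,"tz": -0.1153,"ax": 0,"ay": 0,"az": 0},{"fingers": -0.5,"tx": 0.04,"ty": 0.1747,"tz": -0.1153,"ax": 0,"ay": 0,"az": 0},{"fingers": -0.5,"tx": 0.04,"ty": 0.1747,"tz": -0.1153,"ax": 0,"ay": 0,"az": 0},{"fingers": -0.5,"tx": 0.04,"ty": 0.1747,"tz": -0.1153,"ax": 0,"ay": 0,"az": 0}])

```text
time_s: 2.77
tcp_pos: [0.4332, 0.3018, 0.1802]
ee_rot: [[-0.003, -0.006, -1.0], [-0.003, -1.0, 0.006], [-1.0, 0.003, 0.003]]
wrist_force: [-0.6, 0.2, -0.5]
gripper_width: 0.749
```

Call:
play_rows(commands=[{"fingers": -0.5,"tx": 0.04,"ty": 0.1747,"tz": -0.1153,"ax": 0,"ay": 0,"az": 0},{"fingers": -0.5,"tx": 0.04,"ty": 0.1747,"tz": -0.1153,"ax": 0,"ay": 0,"az": 0},{"fingers": -0.5,"tx": 0.04,"ty": 0.1747,"tz": -0.1153,"ax": 0,"ay": 0,"az": 0},{"fingers": -0.5,"tx": 0.04,"ty": 0.1747,"tz": -0.1153,"ax": 0,"ay": 0,"az": 0},{"fingers": -0.5,"tx": 0.04,"ty": 0.1747,"tz": -0.1153,"ax": 0,"ay": 0,"az": 0}])

```text
time_s: 3.18
tcp_pos: [0.52, 0.1714, 0.1501]
ee_rot: [[-0.002, -0.006, -1.0], [-0.002, -1.0, 0.006], [-1.0, 0.002, 0.002]]
wrist_force: [0.6, 0.5, 0.1]
gripper_width: 0.751
```

Call:
play_rows(commands=[{"fingers": -0.5,"tx": 0.04,"ty": 0.1747,"tz": -0.1153,"ax": 0,"ay": 0,"az": 0},{"fingers": -0.5,"tx": 0.04,"ty": 0.1747,"tz": -0.1153,"ax": 0,"ay": 0,"az": 0},{"fingers": -0.5,"tx": 0.04,"ty": 0.1747,"tz": -0.1153,"ax": 0,"ay": 0,"az": 0},{"fingers": -0.5,"tx": 0.04,"ty": 0.1747,"tz": -0.1153,"ax": 0,"ay": 0,"az": 0},{"fingers": -0.5,"tx": 0.04,"ty": 0.1747,"tz": -0.1153,"ax": 0,"ay": 0,"az": 0}])

```text
time_s: 3.6
tcp_pos: [0.6069, 0.0404, 0.1198]
ee_rot: [[-0.001, -0.006, -1.0], [-0.001, -1.0, 0.006], [-1.0, 0.001, 0.001]]
wrist_force: [0.5, 0.9, 0.3]
gripper_width: 0.75
```

```bash
python3 go.py .605 .044 .05 -90
```

```text
t 3.6 tcp [0.6069 0.0404 0.1198] w 65.2 F [0.5 0.9 0.3] j [ 19.  27. -11.   0. -52.  71.]
t* [ 0.0931 -0.0049  0.0025] a* [-0.0019  0.0004 -0.0004] dist 0.07
```

Call:
play_rows(commands=[{"fingers": -0.5,"tx": 0.06,"ty": -0.0049,"tz": 0.0025,"ax": 0,"ay": 0,"az": 0},{"fingers": -0.5,"tx": 0.1,"ty": -0.0049,"tz": 0.0025,"ax": 0,"ay": 0,"az": 0},{"fingers": -0.5,"tx": 0.12,"ty": -0.0049,"tz": 0.0025,"ax": 0,"ay": 0,"az": 0},{"fingers": -0.5,"tx": 0.132,"ty": -0.0049,"tz": 0.0025,"ax": 0,"ay": 0,"az": 0},{"fingers": -0.5,"tx": 0.132,"ty": -0.0049,"tz": 0.0025,"ax": 0,"ay": 0,"az": 0}])

```text
time_s: 4.02
tcp_pos: [0.6027, 0.0485, 0.0214]
ee_rot: [[-0.002, 0.001, -1.0], [-0.001, -1.0, -0.001], [-1.0, 0.001, 0.002]]
wrist_force: [-0.9, 0.2, 0.6]
gripper_width: 0.75
```

Call:
play_rows(commands=[{"fingers": 1,"tx": 0,"ty": 0,"tz": 0,"ax": 0,"ay": 0,"az": 0},{"fingers": 1,"tx": 0,"ty": 0,"tz": 0,"ax": 0,"ay": 0,"az": 0},{"fingers": 1,"tx": 0,"ty": 0,"tz": 0,"ax": 0,"ay": 0,"az": 0},{"fingers": 1,"tx": 0,"ty": 0,"tz": 0,"ax": 0,"ay": 0,"az": 0},{"fingers": 1,"tx": 0,"ty": 0,"tz": 0,"ax": 0,"ay": 0,"az": 0}])

```text
time_s: 4.43
tcp_pos: [0.6034, 0.0482, 0.0234]
ee_rot: [[0.001, -0.001, -1.0], [0.0, -1.0, 0.001], [-1.0, -0.0, -0.001]]
wrist_force: [-1.0, 0.3, -0.2]
gripper_width: 0.456
```

Call:
play_rows(commands=[{"fingers": 1,"tx": 0,"ty": 0,"tz": 0,"ax": 0,"ay": 0,"az": 0},{"fingers": 1,"tx": 0,"ty": 0,"tz": 0,"ax": 0,"ay": 0,"az": 0},{"fingers": 1,"tx": 0,"ty": 0,"tz": 0,"ax": 0,"ay": 0,"az": 0},{"fingers": 1,"tx": 0,"ty": 0,"tz": 0,"ax": 0,"ay": 0,"az": 0},{"fingers": 1,"tx": 0,"ty": 0,"tz": 0,"ax": 0,"ay": 0,"az": 0}])

```text
time_s: 4.85
tcp_pos: [0.6031, 0.0481, 0.0228]
ee_rot: [[0.0, -0.0, -1.0], [-0.0, -1.0, 0.0], [-1.0, 0.0, -0.0]]
wrist_force: [-0.8, 0.2, 2.7]
gripper_width: 0.275
```

```bash
python3 go.py .595 .220 .1 -82
```

```text
t 4.8 tcp [0.6031 0.0481 0.0228] w 23.9 F [-0.8  0.2  2.7] j [ 20.  33. -16.   0. -40.  70.]
t* [-0.1029 -0.2293  0.0109] a* [-0.0446 -0.0001 -0.    ] dist 0.1887
```

Call:
play_rows(commands=[{"fingers": 1,"tx": 0,"ty": 0,"tz": 0,"ax": 0,"ay": 0,"az": 0},{"fingers": 1,"tx": 0,"ty": 0,"tz": 0,"ax": 0,"ay": 0,"az": 0},{"fingers": 1,"tx": 0,"ty": 0,"tz": 0,"ax": 0,"ay": 0,"az": 0}])

```text
time_s: 5.1
tcp_pos: [0.6031, 0.0481, 0.0228]
ee_rot: [[0.0, -0.0, -1.0], [-0.0, -1.0, 0.0], [-1.0, 0.0, -0.0]]
wrist_force: [-0.6, -0.5, 3.6]
gripper_width: 0.278
```

```bash
python3 - <<'E'
from h import *
p=viewer.capture("side"); i=p["image"]
u=to_px(p,[.603,.048,.01])[0].astype(int); print(u)
cv2.imwrite("pics/g1.png",cv2.resize(i[u[1]-90:u[1]+60,u[0]-100:u[0]+100,::-1],None,fx=3,fy=3,interpolation=cv2.INTER_CUBIC))
E
python3 go.py .595 .220 .1 -82
```

```text
[260 237]
t 5.2 tcp [0.6031 0.0481 0.0228] w 24.3 F [-0.8  0.4  3. ] j [ 20.  33. -16.   0. -40.  70.]
t* [-0.1029 -0.2293  0.0109] a* [-0.0446 -0.0001 -0.    ] dist 0.1887
```

View pics/g1.png

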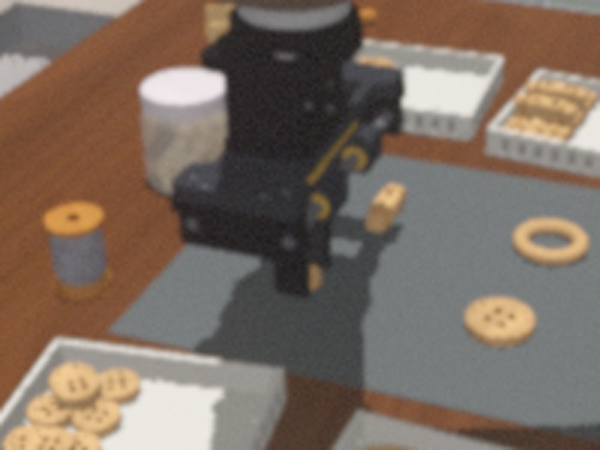

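The side crop shows the small button between the fingertips at about (313,275), gripped only on its upper half. I'll regrip a little lower.

Call:
play_rows(commands=[{"fingers": 0.1,"tx": 0,"ty": 0,"tz": 0,"ax": 0,"ay": 0,"az": 0},{"fingers": 0.1,"tx": 0,"ty": 0,"tz": 0,"ax": 0,"ay": 0,"az": 0},{"fingers": 0.1,"tx": 0.003,"ty": 0,"tz": 0.002,"ax": 0,"ay": 0,"az": 0},{"fingers": 0.1,"tx": 0.003,"ty": 0,"tz": 0.002,"ax": 0,"ay": 0,"az": 0},{"fingers": 0.1,"tx": 0.003,"ty": 0,"tz": 0.002,"ax": 0,"ay": 0,"az": 0}])

```text
time_s: 5.57
tcp_pos: [0.6012, 0.048, 0.0198]
ee_rot: [[-0.001, -0.001, -1.0], [-0.0, -1.0, 0.001], [-1.0, 0.0, 0.001]]
wrist_force: [-0.9, 0.3, -0.3]
gripper_width: 0.44
```

Call:
play_rows(commands=[{"fingers": 1,"tx": 0,"ty": 0,"tz": 0,"ax": 0,"ay": 0,"az": 0},{"fingers": 1,"tx": 0,"ty": 0,"tz": 0,"ax": 0,"ay": 0,"az": 0},{"fingers": 1,"tx": 0,"ty": 0,"tz": 0,"ax": 0,"ay": 0,"az": 0},{"fingers": 1,"tx": 0,"ty": 0,"tz": 0,"ax": 0,"ay": 0,"az": 0},{"fingers": 1,"tx": 0,"ty": 0,"tz": 0,"ax": 0,"ay": 0,"az": 0}])

```text
time_s: 5.98
tcp_pos: [0.6015, 0.0481, 0.0203]
ee_rot: [[-0.0, -0.001, -1.0], [0.0, -1.0, 0.001], [-1.0, -0.0, 0.0]]
wrist_force: [-0.5, 0.3, 0.9]
gripper_width: 0.28
```

Call:
play_rows(commands=[{"fingers": 1,"tx": 0,"ty": 0,"tz": 0,"ax": 0,"ay": 0,"az": 0},{"fingers": 1,"tx": -0.02,"ty": 0,"tz": 0,"ax": 0,"ay": 0,"az": 0},{"fingers": 1,"tx": -0.04,"ty": 0,"tz": 0,"ax": 0,"ay": 0,"az": 0},{"fingers": 1,"tx": -0.06,"ty": 0,"tz": 0,"ax": 0,"ay": 0,"az": 0},{"fingers": 1,"tx": -0.06,"ty": 0,"tz": 0,"ax": 0,"ay": 0,"az": 0}])

```text
time_s: 6.4
tcp_pos: [0.6036, 0.0486, 0.0685]
ee_rot: [[0.006, 0.0, -1.0], [0.001, -1.0, -0.0], [-1.0, -0.001, -0.006]]
wrist_force: [0.3, -0.2, 1.1]
gripper_width: 0.278
```

```bash
python3 - <<'E'
from h import *
p=viewer.capture("side"); i=p["image"]
u=to_px(p,[.603,.048,.05])[0].astype(int); print(u)
cv2.imwrite("pics/g2.png",cv2.resize(i[u[1]-60:u[1]+60,u[0]-80:u[0]+80,::-1],None,fx=4,fy=4,interpolation=cv2.INTER_CUBIC))
E
python3 go.py .595 .220 .1 -82
```

```text
[259 219]
t 6.5 tcp [0.6026 0.0484 0.0669] w 24.5 F [ 0.   0.5 -0.3] j [ 20.  30. -15.   0. -45.  70.]
t* [-0.0439 -0.2289  0.0101] a* [-0.0446 -0.0012  0.0003] dist 0.1749
```

View pics/g2.png

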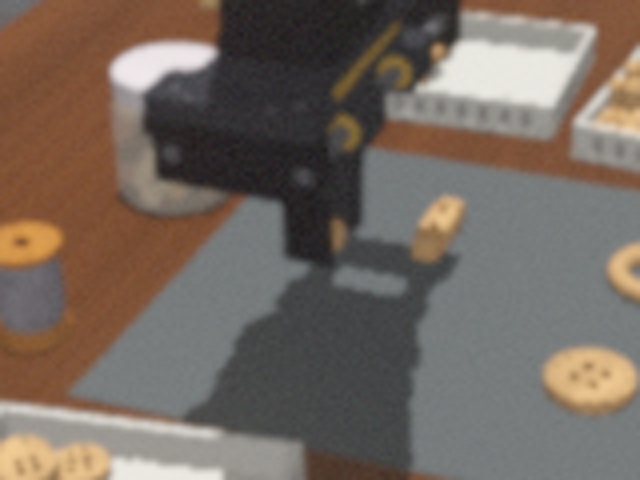

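Call:
play_rows(commands=[{"fingers": 1,"tx": -0.044,"ty": -0.05,"tz": 0.002,"ax": -0.0446,"ay": 0,"az": 0},{"fingers": 1,"tx": -0.044,"ty": -0.1,"tz": 0.004,"ax": -0.0446,"ay": 0,"az": 0},{"fingers": 1,"tx": -0.044,"ty": -0.15,"tz": 0.006,"ax": -0.0446,"ay": 0,"az": 0},{"fingers": 1,"tx": -0.044,"ty": -0.2,"tz": 0.008,"ax": -0.0446,"ay": 0,"az": 0},{"fingers": 1,"tx": -0.044,"ty": -0.229,"tz": 0.01,"ax": -0.0446,"ay": 0,"az": 0}])

```text
time_s: 6.87
tcp_pos: [0.5936, 0.2232, 0.0975]
ee_rot: [[-0.0, 0.141, -0.99], [0.0, -0.99, -0.141], [-1.0, -0.0, 0.0]]
wrist_force: [-0.3, -0.2, -0.3]
gripper_width: 0.28
```

Call:
play_rows(commands=[{"fingers": 1,"tx": 0,"ty": 0,"tz": 0,"ax": 0,"ay": 0,"az": 0},{"fingers": 1,"tx": 0,"ty": 0,"tz": 0,"ax": 0,"ay": 0,"az": 0}])

```text
time_s: 7.03
tcp_pos: [0.5932, 0.2208, 0.097]
ee_rot: [[-0.002, 0.141, -0.99], [-0.001, -0.99, -0.141], [-1.0, 0.001, 0.002]]
wrist_force: [-0.8, -0.5, -0.3]
gripper_width: 0.281
```

```bash
python3 go.py .595 .220 .0245 -82
```

```text
t 7.0 tcp [0.5932 0.2208 0.097 ] w 24.5 F [-0.8 -0.5 -0.3] j [ 35.  30.  -9.  -0. -51.  63.]
t* [ 0.0966  0.0013 -0.0024] a* [ 0.0006  0.0007 -0.0002] dist 0.0725
```

Call:
play_rows(commands=[{"fingers": 1,"tx": 0.04,"ty": 0,"tz": -0.002,"ax": 0,"ay": 0,"az": 0},{"fingers": 1,"tx": 0.07,"ty": 0,"tz": -0.002,"ax": 0,"ay": 0,"az": 0},{"fingers": 1,"tx": 0.085,"ty": 0,"tz": -0.002,"ax": 0,"ay": 0,"az": 0},{"fingers": 1,"tx": 0.092,"ty": 0,"tz": -0.002,"ax": 0,"ay": 0,"az": 0},{"fingers": 1,"tx": 0.096,"ty": 0,"tz": -0.002,"ax": 0,"ay": 0,"az": 0}])

```text
time_s: 7.45
tcp_pos: [0.5955, 0.2188, 0.0254]
ee_rot: [[-0.001, 0.138, -0.99], [-0.001, -0.99, -0.138], [-1.0, 0.001, 0.002]]
wrist_force: [1.1, -0.3, 0.1]
gripper_width: 0.286
```

Call:
play_rows(commands=[{"fingers": 1,"tx": 0,"ty": 0,"tz": 0,"ax": 0,"ay": 0,"az": 0},{"fingers": 1,"tx": 0,"ty": 0,"tz": 0,"ax": 0,"ay": 0,"az": 0}])

```text
time_s: 7.62
tcp_pos: [0.5964, 0.22, 0.0274]
ee_rot: [[0.002, 0.139, -0.99], [0.001, -0.99, -0.139], [-1.0, -0.001, -0.002]]
wrist_force: [0.5, 0.0, -0.8]
gripper_width: 0.28
```

```bash
python3 go.py .595 .220 .0245 -82
```

```text
t 7.6 tcp [0.5964 0.22   0.0274] w 24.3 F [ 0.5  0.  -0.8] j [ 35.  35. -12.   0. -43.  63.]
t* [ 0.0038 -0.0002  0.0018] a* [-0.0001 -0.0006  0.0002] dist 0.0032
```

Call:
play_rows(commands=[{"fingers": 1,"tx": 0.0035,"ty": 0,"tz": 0,"ax": 0,"ay": 0,"az": 0},{"fingers": 1,"tx": 0.0035,"ty": 0,"tz": 0,"ax": 0,"ay": 0,"az": 0},{"fingers": 1,"tx": 0.0035,"ty": 0,"tz": 0,"ax": 0,"ay": 0,"az": 0}])

```text
time_s: 7.87
tcp_pos: [0.5958, 0.2202, 0.0243]
ee_rot: [[0.001, 0.139, -0.99], [0.001, -0.99, -0.139], [-1.0, -0.0, -0.001]]
wrist_force: [-0.1, -0.2, 0.2]
gripper_width: 0.282
```

Call:
play_rows(commands=[{"fingers": 0.7,"tx": 0,"ty": 0,"tz": 0,"ax": 0,"ay": 0,"az": 0},{"fingers": 0.3,"tx": 0,"ty": 0,"tz": 0,"ax": 0,"ay": 0,"az": 0},{"fingers": 0.0,"tx": 0,"ty": 0,"tz": 0,"ax": 0,"ay": 0,"az": 0},{"fingers": 0.0,"tx": 0,"ty": 0,"tz": 0,"ax": 0,"ay": 0,"az": 0},{"fingers": 0.0,"tx": 0,"ty": 0,"tz": 0,"ax": 0,"ay": 0,"az": 0}])

```text
time_s: 8.28
tcp_pos: [0.5956, 0.22, 0.0237]
ee_rot: [[0.0, 0.139, -0.99], [0.0, -0.99, -0.139], [-1.0, -0.0, -0.0]]
wrist_force: [-0.2, 0.6, 0.6]
gripper_width: 0.466
```

Call:
play_rows(commands=[{"fingers": 0,"tx": -0.03,"ty": 0,"tz": 0,"ax": 0,"ay": 0,"az": 0},{"fingers": -0.5,"tx": -0.07,"ty": 0,"tz": 0,"ax": 0,"ay": 0,"az": 0},{"fingers": -0.5,"tx": -0.1,"ty": 0,"tz": 0,"ax": 0,"ay": 0,"az": 0},{"fingers": -0.5,"tx": -0.1,"ty": 0,"tz": 0,"ax": 0,"ay": 0,"az": 0},{"fingers": -0.5,"tx": -0.1,"ty": 0,"tz": 0,"ax": 0,"ay": 0,"az": 0}])

```text
time_s: 8.7
tcp_pos: [0.5963, 0.2206, 0.1004]
ee_rot: [[0.003, 0.139, -0.99], [0.002, -0.99, -0.139], [-1.0, -0.002, -0.003]]
wrist_force: [0.3, -1.2, -0.0]
gripper_width: 0.702
```

```bash
python3 go.py .475 .053 .1 -90
```

```text
t 8.7 tcp [0.5963 0.2206 0.1004] w 61.1 F [ 0.3 -1.2 -0. ] j [ 35.  30.  -8.  -0. -51.  63.]
t* [-0.0004  0.1988  0.1913] a* [ 0.0444 -0.001   0.0006] dist 0.2069
```

Call:
play_rows(commands=[{"fingers": -0.5,"tx": 0,"ty": 0.1,"tz": 0.095,"ax": 0,"ay": 0,"az": 0},{"fingers": -0.5,"tx": 0,"ty": 0.1,"tz": 0.095,"ax": 0,"ay": 0,"az": 0},{"fingers": -0.5,"tx": 0,"ty": 0.1,"tz": 0.095,"ax": 0,"ay": 0,"az": 0}])

```text
time_s: 8.95
tcp_pos: [0.5309, 0.1324, 0.0966]
ee_rot: [[-0.007, 0.137, -0.991], [-0.003, -0.991, -0.137], [-1.0, 0.002, 0.007]]
wrist_force: [-0.8, -0.5, -1.0]
gripper_width: 0.743
```

Call:
play_rows(commands=[{"fingers": -0.5,"tx": 0,"ty": 0.1,"tz": 0.096,"ax": 0.0444,"ay": 0,"az": 0},{"fingers": -0.5,"tx": 0,"ty": 0.1,"tz": 0.096,"ax": 0.0444,"ay": 0,"az": 0},{"fingers": -0.5,"tx": 0,"ty": 0.1,"tz": 0.096,"ax": 0.0444,"ay": 0,"az": 0},{"fingers": -0.5,"tx": 0,"ty": 0.1,"tz": 0.096,"ax": 0.0444,"ay": 0,"az": 0},{"fingers": -0.5,"tx": 0,"ty": 0.1,"tz": 0.096,"ax": 0.0444,"ay": 0,"az": 0}])

```text
time_s: 9.37
tcp_pos: [0.4735, 0.0505, 0.0981]
ee_rot: [[-0.001, -0.001, -1.0], [-0.001, -1.0, 0.001], [-1.0, 0.001, 0.001]]
wrist_force: [-0.3, 0.4, 0.6]
gripper_width: 0.748
```

```bash
python3 go.py .475 .053 .0205 -90
```

```text
t 9.4 tcp [0.4735 0.0505 0.0981] w 65.1 F [-0.3  0.4  0.6] j [ 26.  17. -31.  -0. -42.  64.]
t* [ 0.1035 -0.0035 -0.0021] a* [-0.0004  0.0005 -0.0002] dist 0.0776
```

Call:
play_rows(commands=[{"fingers": -0.5,"tx": 0.05,"ty": -0.0035,"tz": -0.002,"ax": 0,"ay": 0,"az": 0},{"fingers": -0.5,"tx": 0.085,"ty": -0.0035,"tz": -0.002,"ax": 0,"ay": 0,"az": 0},{"fingers": -0.5,"tx": 0.1,"ty": -0.0035,"tz": -0.002,"ax": 0,"ay": 0,"az": 0},{"fingers": -0.5,"tx": 0.104,"ty": -0.0035,"tz": -0.002,"ax": 0,"ay": 0,"az": 0},{"fingers": 0.1,"tx": 0.104,"ty": -0.0035,"tz": -0.002,"ax": 0,"ay": 0,"az": 0}])

```text
time_s: 9.78
tcp_pos: [0.4761, 0.0548, 0.0198]
ee_rot: [[-0.002, 0.002, -1.0], [-0.001, -1.0, -0.002], [-1.0, 0.001, 0.002]]
wrist_force: [-0.4, -0.4, 0.7]
gripper_width: 0.723
```

Call:
play_rows(commands=[{"fingers": 1,"tx": 0,"ty": 0,"tz": 0,"ax": 0,"ay": 0,"az": 0},{"fingers": 1,"tx": 0,"ty": 0,"tz": 0,"ax": 0,"ay": 0,"az": 0},{"fingers": 1,"tx": 0,"ty": 0,"tz": 0,"ax": 0,"ay": 0,"az": 0},{"fingers": 1,"tx": 0,"ty": 0,"tz": 0,"ax": 0,"ay": 0,"az": 0},{"fingers": 1,"tx": 0,"ty": 0,"tz": 0,"ax": 0,"ay": 0,"az": 0}])

```text
time_s: 10.2
tcp_pos: [0.4762, 0.0543, 0.0206]
ee_rot: [[0.0, 0.0, -1.0], [0.0, -1.0, -0.0], [-1.0, -0.0, -0.0]]
wrist_force: [-1.0, 1.0, -0.4]
gripper_width: 0.468
```

```bash
python3 go.py .592 -.239 .1 -87
```

```text
t 10.2 tcp [0.4762 0.0543 0.0206] w 40.7 F [-1.   1.  -0.4] j [ 26.  25. -35.  -0. -30.  64.]
t* [-0.1058  0.3911 -0.1543] a* [-0.0166 -0.      0.    ] dist 0.3252
```

Call:
play_rows(commands=[{"fingers": 1,"tx": 0,"ty": 0,"tz": 0,"ax": 0,"ay": 0,"az": 0},{"fingers": 1,"tx": -0.03,"ty": 0,"tz": 0,"ax": 0,"ay": 0,"az": 0},{"fingers": 1,"tx": -0.07,"ty": 0,"tz": 0,"ax": 0,"ay": 0,"az": 0},{"fingers": 1,"tx": -0.105,"ty": 0,"tz": 0,"ax": 0,"ay": 0,"az": 0},{"fingers": 1,"tx": -0.105,"ty": 0,"tz": 0,"ax": 0,"ay": 0,"az": 0}])

```text
time_s: 10.62
tcp_pos: [0.4794, 0.0554, 0.1044]
ee_rot: [[0.01, 0.001, -1.0], [0.004, -1.0, -0.001], [-1.0, -0.004, -0.01]]
wrist_force: [0.8, -0.3, -0.2]
gripper_width: 0.468
```

Call:
play_rows(commands=[{"fingers": 1,"tx": 0,"ty": 0.04,"tz": -0.0155,"ax": 0,"ay": 0,"az": 0},{"fingers": 1,"tx": 0,"ty": 0.09,"tz": -0.035,"ax": 0,"ay": 0,"az": 0},{"fingers": 1,"tx": 0,"ty": 0.14,"tz": -0.055,"ax": 0,"ay": 0,"az": 0},{"fingers": 1,"tx": 0,"ty": 0.19,"tz": -0.075,"ax": 0,"ay": 0,"az": 0},{"fingers": 1,"tx": 0,"ty": 0.2,"tz": -0.08,"ax": 0,"ay": 0,"az": 0}])

```text
time_s: 11.03
tcp_pos: [0.5377, -0.1, 0.0992]
ee_rot: [[0.001, -0.004, -1.0], [-0.001, -1.0, 0.004], [-1.0, 0.001, -0.001]]
wrist_force: [0.0, 0.3, -0.5]
gripper_width: 0.47
```

Call:
play_rows(commands=[{"fingers": 1,"tx": 0,"ty": 0.05,"tz": -0.02,"ax": -0.0166,"ay": 0,"az": 0},{"fingers": 1,"tx": 0,"ty": 0.1,"tz": -0.04,"ax": -0.0166,"ay": 0,"az": 0},{"fingers": 1,"tx": 0,"ty": 0.15,"tz": -0.06,"ax": -0.0166,"ay": 0,"az": 0},{"fingers": 1,"tx": 0,"ty": 0.18,"tz": -0.07,"ax": -0.0166,"ay": 0,"az": 0},{"fingers": 1,"tx": 0,"ty": 0.191,"tz": -0.0745,"ax": -0.0166,"ay": 0,"az": 0}])

```text
time_s: 11.45
tcp_pos: [0.5924, -0.2422, 0.0985]
ee_rot: [[-0.0, 0.049, -0.999], [-0.0, -0.999, -0.049], [-1.0, 0.0, 0.0]]
wrist_force: [0.6, -0.6, -0.2]
gripper_width: 0.465
```

Call:
play_rows(commands=[{"fingers": 1,"tx": 0,"ty": 0,"tz": 0,"ax": 0,"ay": 0,"az": 0},{"fingers": 1,"tx": 0,"ty": 0,"tz": 0,"ax": 0,"ay": 0,"az": 0}])

```text
time_s: 11.62
tcp_pos: [0.5912, -0.2385, 0.0987]
ee_rot: [[-0.001, 0.052, -0.999], [0.001, -0.999, -0.052], [-1.0, -0.001, 0.001]]
wrist_force: [-0.4, 1.1, -0.1]
gripper_width: 0.469
```

```bash
python3 go.py .595 -.239 .0255 -87
```

```text
t 11.6 tcp [ 0.5912 -0.2385  0.0987] w 40.8 F [-0.4  1.1 -0.1] j [ -7.  30.  -8.  -0. -52. 100.]
t* [ 0.0976  0.001  -0.0051] a* [-0.0003  0.0005  0.0003] dist 0.0733
```

Call:
play_rows(commands=[{"fingers": 1,"tx": 0.045,"ty": 0,"tz": -0.003,"ax": 0,"ay": 0,"az": 0},{"fingers": 1,"tx": 0.075,"ty": 0,"tz": -0.003,"ax": 0,"ay": 0,"az": 0},{"fingers": 1,"tx": 0.09,"ty": 0,"tz": -0.003,"ax": 0,"ay": 0,"az": 0},{"fingers": 1,"tx": 0.0965,"ty": 0,"tz": -0.003,"ax": 0,"ay": 0,"az": 0},{"fingers": 1,"tx": 0.0965,"ty": 0,"tz": -0.003,"ax": 0,"ay": 0,"az": 0}])

```text
time_s: 12.03
tcp_pos: [0.5937, -0.2377, 0.0264]
ee_rot: [[-0.002, 0.054, -0.999], [0.0, -0.999, -0.054], [-1.0, -0.0, 0.002]]
wrist_force: [1.1, 0.1, 0.2]
gripper_width: 0.468
```

Call:
play_rows(commands=[{"fingers": 1,"tx": 0,"ty": 0,"tz": 0,"ax": 0,"ay": 0,"az": 0},{"fingers": 1,"tx": 0,"ty": 0,"tz": 0,"ax": 0,"ay": 0,"az": 0},{"fingers": 1,"tx": 0,"ty": 0,"tz": 0,"ax": 0,"ay": 0,"az": 0}])

```text
time_s: 12.28
tcp_pos: [0.5952, -0.2389, 0.0286]
ee_rot: [[0.003, 0.053, -0.999], [-0.001, -0.999, -0.053], [-1.0, 0.001, -0.003]]
wrist_force: [-0.6, 0.4, 0.7]
gripper_width: 0.471
```

```bash
python3 go.py .595 -.239 .0247 -87
```

```text
t 12.3 tcp [ 0.5952 -0.2389  0.0286] w 41.0 F [-0.6  0.4  0.7] j [ -7.  36. -11.   0. -44. 100.]
t* [0.0052 0.0001 0.0003] a* [ 0.0001 -0.0009 -0.0002] dist 0.0039
```

Call:
play_rows(commands=[{"fingers": 1,"tx": 0.005,"ty": 0,"tz": 0,"ax": 0,"ay": 0,"az": 0},{"fingers": 1,"tx": 0.005,"ty": 0,"tz": 0,"ax": 0,"ay": 0,"az": 0},{"fingers": 1,"tx": 0.005,"ty": 0,"tz": 0,"ax": 0,"ay": 0,"az": 0}])

```text
time_s: 12.53
tcp_pos: [0.5954, -0.2392, 0.0245]
ee_rot: [[0.003, 0.053, -0.999], [-0.001, -0.999, -0.053], [-1.0, 0.001, -0.003]]
wrist_force: [0.3, 1.3, 4.4]
gripper_width: 0.467
```

Call:
play_rows(commands=[{"fingers": 0.0,"tx": 0,"ty": 0,"tz": 0,"ax": 0,"ay": 0,"az": 0},{"fingers": -0.2,"tx": 0,"ty": 0,"tz": 0,"ax": 0,"ay": 0,"az": 0},{"fingers": -0.3,"tx": 0,"ty": 0,"tz": 0,"ax": 0,"ay": 0,"az": 0},{"fingers": -0.3,"tx": 0,"ty": 0,"tz": 0,"ax": 0,"ay": 0,"az": 0},{"fingers": -0.3,"tx": 0,"ty": 0,"tz": 0,"ax": 0,"ay": 0,"az": 0}])

```text
time_s: 12.95
tcp_pos: [0.5943, -0.2393, 0.0235]
ee_rot: [[0.0, 0.052, -0.999], [-0.0, -0.999, -0.052], [-1.0, 0.0, -0.0]]
wrist_force: [-0.3, -1.0, 2.9]
gripper_width: 0.639
```

Call:
play_rows(commands=[{"fingers": -0.3,"tx": -0.03,"ty": 0,"tz": 0,"ax": 0,"ay": 0,"az": 0},{"fingers": -0.5,"tx": -0.07,"ty": 0,"tz": 0,"ax": 0,"ay": 0,"az": 0},{"fingers": -0.6,"tx": -0.1,"ty": 0,"tz": 0,"ax": 0,"ay": 0,"az": 0},{"fingers": -0.6,"tx": -0.1,"ty": 0,"tz": 0,"ax": 0,"ay": 0,"az": 0},{"fingers": -0.6,"tx": -0.1,"ty": 0,"tz": 0,"ax": 0,"ay": 0,"az": 0}])

```text
time_s: 13.37
tcp_pos: [0.5945, -0.2389, 0.0992]
ee_rot: [[0.002, 0.052, -0.999], [0.0, -0.999, -0.052], [-1.0, -0.0, -0.002]]
wrist_force: [-0.3, 0.4, -0.6]
gripper_width: 0.788
```

```bash
python3 go.py .464 -.047 .1 -90
```

```text
t 13.4 tcp [ 0.5945 -0.2389  0.0992] w 68.5 F [-0.3  0.4 -0.6] j [ -7.  31.  -7.  -0. -52. 100.]
t* [-0.0014 -0.2645  0.1605] a* [ 0.0165 -0.0006  0.0001] dist 0.232
```

Now the ring.

Call:
play_rows(commands=[{"fingers": -0.6,"tx": 0,"ty": -0.132,"tz": 0.08,"ax": 0,"ay": 0,"az": 0},{"fingers": -0.6,"tx": 0,"ty": -0.132,"tz": 0.08,"ax": 0,"ay": 0,"az": 0},{"fingers": -0.6,"tx": 0,"ty": -0.132,"tz": 0.08,"ax": 0,"ay": 0,"az": 0}])

```text
time_s: 13.62
tcp_pos: [0.5256, -0.1419, 0.0959]
ee_rot: [[-0.006, 0.05, -0.999], [0.001, -0.999, -0.05], [-1.0, -0.001, 0.006]]
wrist_force: [0.1, 1.1, 0.0]
gripper_width: 0.796
```

Call:
play_rows(commands=[{"fingers": -0.6,"tx": 0,"ty": -0.1325,"tz": 0.0805,"ax": 0.0165,"ay": 0,"az": 0},{"fingers": -0.6,"tx": 0,"ty": -0.1325,"tz": 0.0805,"ax": 0.0165,"ay": 0,"az": 0},{"fingers": -0.6,"tx": 0,"ty": -0.1325,"tz": 0.0805,"ax": 0.0165,"ay": 0,"az": 0},{"fingers": -0.6,"tx": 0,"ty": -0.1325,"tz": 0.0805,"ax": 0.0165,"ay": 0,"az": 0},{"fingers": -0.6,"tx": 0,"ty": -0.1325,"tz": 0.0805,"ax": 0.0165,"ay": 0,"az": 0}])

```text
time_s: 14.03
tcp_pos: [0.4619, -0.0462, 0.0973]
ee_rot: [[-0.003, 0.003, -1.0], [-0.0, -1.0, -0.003], [-1.0, 0.0, 0.003]]
wrist_force: [0.9, -0.6, 0.5]
gripper_width: 0.799
```

```bash
python3 go.py .465 -.047 .0205 -90
```

```text
t 14.0 tcp [ 0.4619 -0.0462  0.0973] w 69.5 F [ 0.9 -0.6  0.5] j [ 14.  16. -32.  -0. -41.  76.]
t* [ 0.1024  0.0011 -0.0045] a* [ 0.001   0.0009 -0.0001] dist 0.0769
```

Call:
play_rows(commands=[{"fingers": -0.6,"tx": 0.05,"ty": 0,"tz": -0.002,"ax": 0,"ay": 0,"az": 0},{"fingers": -0.6,"tx": 0.085,"ty": 0,"tz": -0.002,"ax": 0,"ay": 0,"az": 0},{"fingers": -0.6,"tx": 0.1,"ty": 0,"tz": -0.002,"ax": 0,"ay": 0,"az": 0},{"fingers": -0.6,"tx": 0.104,"ty": 0,"tz": -0.002,"ax": 0,"ay": 0,"az": 0},{"fingers": 0.1,"tx": 0.104,"ty": 0,"tz": -0.002,"ax": 0,"ay": 0,"az": 0}])

```text
time_s: 14.45
tcp_pos: [0.4645, -0.0481, 0.0195]
ee_rot: [[-0.004, -0.001, -1.0], [-0.001, -1.0, 0.001], [-1.0, 0.001, 0.004]]
wrist_force: [0.1, 0.5, 1.1]
gripper_width: 0.771
```

Call:
play_rows(commands=[{"fingers": 1,"tx": 0,"ty": 0,"tz": 0,"ax": 0,"ay": 0,"az": 0},{"fingers": 1,"tx": 0,"ty": 0,"tz": 0,"ax": 0,"ay": 0,"az": 0},{"fingers": 1,"tx": 0,"ty": 0,"tz": 0,"ax": 0,"ay": 0,"az": 0},{"fingers": 1,"tx": 0,"ty": 0,"tz": 0,"ax": 0,"ay": 0,"az": 0},{"fingers": 1,"tx": 0,"ty": 0,"tz": 0,"ax": 0,"ay": 0,"az": 0}])

```text
time_s: 14.87
tcp_pos: [0.4652, -0.0474, 0.0201]
ee_rot: [[-0.0, -0.0, -1.0], [-0.0, -1.0, 0.0], [-1.0, 0.0, 0.0]]
wrist_force: [-0.4, 0.7, -0.1]
gripper_width: 0.57
```

```bash
python3 go.py .424 .238 .1 -92
```

```text
t 14.9 tcp [ 0.4652 -0.0474  0.0201] w 49.6 F [-0.4  0.7 -0.1] j [ 14.  24. -36.  -0. -29.  76.]
t* [-0.1066 -0.3805  0.055 ] a* [ 0.0111  0.0001 -0.    ] dist 0.2992
```

Call:
play_rows(commands=[{"fingers": 1,"tx": 0,"ty": 0,"tz": 0,"ax": 0,"ay": 0,"az": 0},{"fingers": 1,"tx": -0.03,"ty": 0,"tz": 0,"ax": 0,"ay": 0,"az": 0},{"fingers": 1,"tx": -0.07,"ty": 0,"tz": 0,"ax": 0,"ay": 0,"az": 0},{"fingers": 1,"tx": -0.105,"ty": 0,"tz": 0,"ax": 0,"ay": 0,"az": 0},{"fingers": 1,"tx": -0.105,"ty": 0,"tz": 0,"ax": 0,"ay": 0,"az": 0}])

```text
time_s: 15.28
tcp_pos: [0.4687, -0.0466, 0.1038]
ee_rot: [[0.011, 0.002, -1.0], [0.001, -1.0, -0.002], [-1.0, -0.001, -0.011]]
wrist_force: [0.1, -0.4, 0.5]
gripper_width: 0.565
```

Call:
play_rows(commands=[{"fingers": 1,"tx": 0,"ty": -0.05,"tz": 0.007,"ax": 0,"ay": 0,"az": 0},{"fingers": 1,"tx": 0,"ty": -0.1,"tz": 0.014,"ax": 0,"ay": 0,"az": 0},{"fingers": 1,"tx": 0,"ty": -0.15,"tz": 0.021,"ax": 0,"ay": 0,"az": 0},{"fingers": 1,"tx": 0,"ty": -0.19,"tz": 0.027,"ax": 0,"ay": 0,"az": 0},{"fingers": 1,"tx": 0,"ty": -0.19,"tz": 0.027,"ax": 0,"ay": 0,"az": 0}])

```text
time_s: 15.7
tcp_pos: [0.4451, 0.0994, 0.0993]
ee_rot: [[0.002, 0.006, -1.0], [0.001, -1.0, -0.006], [-1.0, -0.001, -0.002]]
wrist_force: [0.6, 0.3, -0.2]
gripper_width: 0.57
```

Call:
play_rows(commands=[{"fingers": 1,"tx": 0,"ty": -0.05,"tz": 0.007,"ax": 0.011,"ay": 0,"az": 0},{"fingers": 1,"tx": 0,"ty": -0.1,"tz": 0.014,"ax": 0.011,"ay": 0,"az": 0},{"fingers": 1,"tx": 0,"ty": -0.15,"tz": 0.02,"ax": 0.011,"ay": 0,"az": 0},{"fingers": 1,"tx": 0,"ty": -0.18,"tz": 0.025,"ax": 0.011,"ay": 0,"az": 0},{"fingers": 1,"tx": 0,"ty": -0.19,"tz": 0.025,"ax": 0.011,"ay": 0,"az": 0}])

```text
time_s: 16.12
tcp_pos: [0.426, 0.2408, 0.099]
ee_rot: [[0.001, -0.031, -1.0], [0.001, -1.0, 0.031], [-1.0, -0.001, -0.001]]
wrist_force: [-0.4, 0.5, -0.4]
gripper_width: 0.568
```

Call:
play_rows(commands=[{"fingers": 1,"tx": 0,"ty": 0,"tz": 0,"ax": 0,"ay": 0,"az": 0},{"fingers": 1,"tx": 0,"ty": 0,"tz": 0,"ax": 0,"ay": 0,"az": 0},{"fingers": 1,"tx": 0,"ty": 0,"tz": 0,"ax": 0,"ay": 0,"az": 0}])

```text
time_s: 16.37
tcp_pos: [0.4258, 0.2364, 0.0987]
ee_rot: [[-0.001, -0.036, -0.999], [-0.001, -0.999, 0.036], [-1.0, 0.001, 0.001]]
wrist_force: [-0.4, 1.0, -0.4]
gripper_width: 0.565
```

```bash
python3 go.py .425 .238 .0245 -92
```

```text
t 16.4 tcp [0.4258 0.2364 0.0987] w 49.1 F [-0.4  1.  -0.4] j [ 48.  18. -29.  -0. -43.  40.]
t* [ 0.0989 -0.0023  0.001 ] a* [-0.0002  0.0003 -0.0003] dist 0.0742
```

Call:
play_rows(commands=[{"fingers": 1,"tx": 0.045,"ty": -0.002,"tz": 0,"ax": 0,"ay": 0,"az": 0},{"fingers": 1,"tx": 0.075,"ty": -0.002,"tz": 0,"ax": 0,"ay": 0,"az": 0},{"fingers": 1,"tx": 0.09,"ty": -0.002,"tz": 0,"ax": 0,"ay": 0,"az": 0},{"fingers": 1,"tx": 0.097,"ty": -0.002,"tz": 0,"ax": 0,"ay": 0,"az": 0},{"fingers": 1,"tx": 0.0985,"ty": -0.002,"tz": 0,"ax": 0,"ay": 0,"az": 0}])

```text
time_s: 16.78
tcp_pos: [0.4259, 0.2377, 0.0243]
ee_rot: [[-0.002, -0.036, -0.999], [-0.002, -0.999, 0.036], [-1.0, 0.002, 0.002]]
wrist_force: [0.1, 0.5, 0.2]
gripper_width: 0.564
```

Call:
play_rows(commands=[{"fingers": 1,"tx": 0,"ty": 0,"tz": 0,"ax": 0,"ay": 0,"az": 0},{"fingers": 1,"tx": 0,"ty": 0,"tz": 0,"ax": 0,"ay": 0,"az": 0},{"fingers": 1,"tx": 0,"ty": 0,"tz": 0,"ax": 0,"ay": 0,"az": 0}])

```text
time_s: 17.03
tcp_pos: [0.4267, 0.2397, 0.0262]
ee_rot: [[0.002, -0.034, -0.999], [0.002, -0.999, 0.034], [-1.0, -0.002, -0.002]]
wrist_force: [0.5, 0.5, -0.3]
gripper_width: 0.571
```

```bash
python3 go.py .425 .238 .0243 -92
```

```text
t 17.0 tcp [0.4267 0.2397 0.0262] w 49.7 F [ 0.5  0.5 -0.3] j [ 48.  25. -33.   0. -32.  40.]
t* [0.0025 0.0023 0.0022] a* [ 0.0002 -0.0005  0.0005] dist 0.003
```

Call:
play_rows(commands=[{"fingers": 1,"tx": 0.003,"ty": 0,"tz": 0,"ax": 0,"ay": 0,"az": 0},{"fingers": 1,"tx": 0.003,"ty": 0,"tz": 0,"ax": 0,"ay": 0,"az": 0},{"fingers": 1,"tx": 0.003,"ty": 0,"tz": 0,"ax": 0,"ay": 0,"az": 0}])

```text
time_s: 17.28
tcp_pos: [0.4267, 0.2399, 0.0237]
ee_rot: [[0.002, -0.034, -0.999], [0.001, -0.999, 0.034], [-1.0, -0.001, -0.002]]
wrist_force: [-0.1, -0.8, 5.4]
gripper_width: 0.563
```

Call:
play_rows(commands=[{"fingers": -0.2,"tx": 0,"ty": 0,"tz": 0,"ax": 0,"ay": 0,"az": 0},{"fingers": -0.4,"tx": 0,"ty": 0,"tz": 0,"ax": 0,"ay": 0,"az": 0},{"fingers": -0.5,"tx": 0,"ty": 0,"tz": 0,"ax": 0,"ay": 0,"az": 0},{"fingers": -0.5,"tx": 0,"ty": 0,"tz": 0,"ax": 0,"ay": 0,"az": 0},{"fingers": -0.5,"tx": 0,"ty": 0,"tz": 0,"ax": 0,"ay": 0,"az": 0}])

```text
time_s: 17.7
tcp_pos: [0.427, 0.2407, 0.0235]
ee_rot: [[0.002, -0.033, -0.999], [0.002, -0.999, 0.033], [-1.0, -0.002, -0.002]]
wrist_force: [0.6, 3.9, 5.4]
gripper_width: 0.733
```

Call:
play_rows(commands=[{"fingers": -0.5,"tx": -0.03,"ty": 0,"tz": 0,"ax": 0,"ay": 0,"az": 0},{"fingers": -0.5,"tx": -0.07,"ty": 0,"tz": 0,"ax": 0,"ay": 0,"az": 0},{"fingers": -0.5,"tx": -0.11,"ty": 0,"tz": 0,"ax": 0,"ay": 0,"az": 0},{"fingers": -0.5,"tx": -0.11,"ty": 0,"tz": 0,"ax": 0,"ay": 0,"az": 0},{"fingers": -0.5,"tx": -0.11,"ty": 0,"tz": 0,"ax": 0,"ay": 0,"az": 0}])

```text
time_s: 18.12
tcp_pos: [0.4257, 0.2389, 0.106]
ee_rot: [[-0.0, -0.035, -0.999], [0.001, -0.999, 0.035], [-1.0, -0.001, 0.0]]
wrist_force: [-0.8, 0.2, -1.6]
gripper_width: 0.749
```

```bash
python3 go.py .581 -.05 .105 -92; python3 - <<'E'
from h import *
p=viewer.capture("top"); cv2.imwrite("pics/top1.png",p["image"][:,:,::-1]); print(*locate(p,"toggle_center"),sep="\n")
E
```

```text
t 18.1 tcp [0.4257 0.2389 0.106 ] w 65.2 F [-0.8  0.2 -1.6] j [ 48.  18. -29.  -0. -44.  40.]
t* [ 0.0011  0.3777 -0.2204] a* [-0.      0.      0.0002] dist 0.328
(0.78, [319.3, 220.1], 'rect', 581, -52, [50, 18], 89.5, 'centroid', 581, -51)
```

View pics/top1.png

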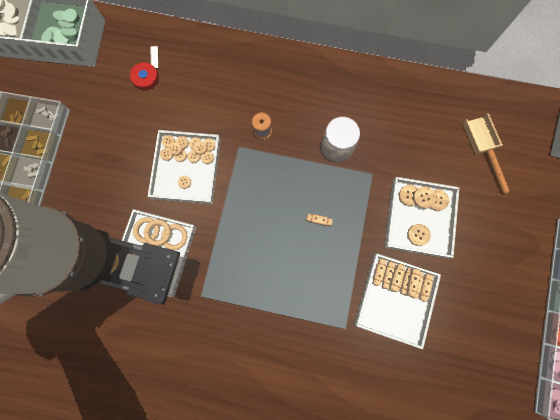

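The top view shows the small button at (184,182) and the large button at (419,235) flat on the clear floors. The gripper hides the ring, and the toggle is left at (319,219).

Call:
play_rows(commands=[{"fingers": 0,"tx": 0,"ty": 0.05,"tz": -0.029,"ax": 0,"ay": 0,"az": 0},{"fingers": 0,"tx": 0,"ty": 0.19,"tz": -0.11,"ax": 0,"ay": 0,"az": 0},{"fingers": 0,"tx": 0,"ty": 0.19,"tz": -0.11,"ax": 0,"ay": 0,"az": 0},{"fingers": 0,"tx": 0,"ty": 0.19,"tz": -0.11,"ax": 0,"ay": 0,"az": 0},{"fingers": 0,"tx": 0,"ty": 0.19,"tz": -0.11,"ax": 0,"ay": 0,"az": 0}])

```text
time_s: 18.63
tcp_pos: [0.5041, 0.0886, 0.1031]
ee_rot: [[-0.005, -0.041, -0.999], [-0.003, -0.999, 0.041], [-1.0, 0.003, 0.005]]
wrist_force: [0.2, 0.4, -0.6]
gripper_width: 0.519
```

Call:
play_rows(commands=[{"fingers": 0,"tx": 0,"ty": 0.188,"tz": -0.11,"ax": 0,"ay": 0,"az": 0},{"fingers": 0,"tx": 0,"ty": 0.188,"tz": -0.11,"ax": 0,"ay": 0,"az": 0},{"fingers": 0,"tx": 0,"ty": 0.188,"tz": -0.11,"ax": 0,"ay": 0,"az": 0},{"fingers": 0,"tx": 0,"ty": 0.188,"tz": -0.11,"ax": 0,"ay": 0,"az": 0},{"fingers": 0,"tx": 0,"ty": 0.188,"tz": -0.11,"ax": 0,"ay": 0,"az": 0}])

```text
time_s: 19.05
tcp_pos: [0.5824, -0.0547, 0.1028]
ee_rot: [[-0.003, -0.04, -0.999], [-0.001, -0.999, 0.04], [-1.0, 0.002, 0.003]]
wrist_force: [0.0, 1.3, -0.2]
gripper_width: 0.499
```

Call:
play_rows(commands=[{"fingers": 0,"tx": 0,"ty": 0,"tz": 0,"ax": 0.163,"ay": 0,"az": 0},{"fingers": 0,"tx": 0,"ty": 0,"tz": 0,"ax": 0.163,"ay": 0,"az": 0},{"fingers": 0,"tx": 0,"ty": 0,"tz": 0,"ax": 0.163,"ay": 0,"az": 0},{"fingers": 0,"tx": 0,"ty": 0,"tz": 0,"ax": 0.163,"ay": 0,"az": 0},{"fingers": 0,"tx": 0,"ty": 0,"tz": 0,"ax": 0.163,"ay": 0,"az": 0}])

```text
time_s: 19.47
tcp_pos: [0.5797, -0.0496, 0.1032]
ee_rot: [[-0.005, -0.522, -0.853], [-0.0, -0.853, 0.522], [-1.0, 0.003, 0.004]]
wrist_force: [0.4, 1.4, 0.3]
gripper_width: 0.505
```

Call:
play_rows(commands=[{"fingers": 0,"tx": 0,"ty": 0,"tz": 0,"ax": 0.163,"ay": 0,"az": 0},{"fingers": 0,"tx": 0,"ty": 0,"tz": 0,"ax": 0.163,"ay": 0,"az": 0},{"fingers": 0,"tx": 0,"ty": 0,"tz": 0,"ax": 0.163,"ay": 0,"az": 0},{"fingers": 0,"tx": 0,"ty": 0,"tz": 0,"ax": 0.163,"ay": 0,"az": 0},{"fingers": 0,"tx": 0,"ty": 0,"tz": 0,"ax": 0.163,"ay": 0,"az": 0}])

```text
time_s: 19.88
tcp_pos: [0.5802, -0.0494, 0.104]
ee_rot: [[-0.003, -0.872, -0.49], [-0.0, -0.49, 0.872], [-1.0, 0.003, 0.001]]
wrist_force: [-0.5, 0.7, 0.1]
gripper_width: 0.504
```

Call:
play_rows(commands=[{"fingers": 0,"tx": 0,"ty": 0,"tz": 0,"ax": 0.163,"ay": 0,"az": 0},{"fingers": 0,"tx": 0,"ty": 0,"tz": 0,"ax": 0.163,"ay": 0,"az": 0},{"fingers": 0,"tx": 0,"ty": 0,"tz": 0,"ax": 0.163,"ay": 0,"az": 0},{"fingers": 0,"tx": 0,"ty": 0,"tz": 0,"ax": 0.163,"ay": 0,"az": 0},{"fingers": 0,"tx": 0,"ty": 0,"tz": 0,"ax": 0.163,"ay": 0,"az": 0}])

```text
time_s: 20.3
tcp_pos: [0.5806, -0.0495, 0.1045]
ee_rot: [[-0.002, -1.0, -0.002], [-0.0, -0.002, 1.0], [-1.0, 0.002, -0.0]]
wrist_force: [-0.0, -0.4, 0.1]
gripper_width: 0.502
```

```bash
python3 go.py .581 -.050 .0215 -180; python3 - <<'E'
from h import *
p=viewer.capture("top"); i=p["image"]; cv2.imwrite("pics/top2.png",i[100:300,100:440,::-1])
E
```

```text
t 20.3 tcp [ 0.5806 -0.0495  0.1045] w 43.7 F [-0.  -0.4  0.1] j [ 11.  26. -16.  -0. -49. -11.]
t* [ 0.1106 -0.0008 -0.0007] a* [ 0.0007 -0.0001 -0.0007] dist 0.083
```

View pics/top2.png

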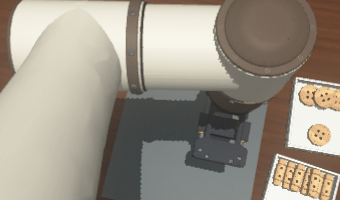

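Call:
play_rows(commands=[{"fingers": 0,"tx": 0.05,"ty": 0,"tz": -0.0007,"ax": 0,"ay": 0,"az": 0},{"fingers": 0,"tx": 0.09,"ty": 0,"tz": -0.0007,"ax": 0,"ay": 0,"az": 0},{"fingers": 0,"tx": 0.107,"ty": 0,"tz": -0.0007,"ax": 0,"ay": 0,"az": 0},{"fingers": 0,"tx": 0.111,"ty": 0,"tz": -0.0007,"ax": 0,"ay": 0,"az": 0},{"fingers": 0,"tx": 0.111,"ty": 0,"tz": -0.0007,"ax": 0,"ay": 0,"az": 0}])

```text
time_s: 20.77
tcp_pos: [0.5802, -0.0502, 0.0208]
ee_rot: [[-0.004, -1.0, -0.005], [-0.001, -0.005, 1.0], [-1.0, 0.004, -0.001]]
wrist_force: [-0.4, -0.5, 0.3]
gripper_width: 0.495
```

Call:
play_rows(commands=[{"fingers": 1,"tx": 0,"ty": 0,"tz": 0,"ax": 0,"ay": 0,"az": 0},{"fingers": 1,"tx": 0,"ty": 0,"tz": 0,"ax": 0,"ay": 0,"az": 0},{"fingers": 1,"tx": 0,"ty": 0,"tz": 0,"ax": 0,"ay": 0,"az": 0},{"fingers": 1,"tx": 0,"ty": 0,"tz": 0,"ax": 0,"ay": 0,"az": 0},{"fingers": 1,"tx": 0,"ty": 0,"tz": 0,"ax": 0,"ay": 0,"az": 0}])

```text
time_s: 21.18
tcp_pos: [0.5816, -0.0501, 0.0227]
ee_rot: [[0.001, -1.0, -0.001], [0.0, -0.001, 1.0], [-1.0, -0.001, 0.0]]
wrist_force: [0.2, 0.2, 0.3]
gripper_width: 0.208
```

Call:
play_rows(commands=[{"fingers": 1,"tx": 0,"ty": 0,"tz": 0,"ax": 0,"ay": 0,"az": 0},{"fingers": 1,"tx": 0,"ty": 0,"tz": 0,"ax": 0,"ay": 0,"az": 0},{"fingers": 1,"tx": 0,"ty": 0,"tz": 0,"ax": 0,"ay": 0,"az": 0},{"fingers": 1,"tx": 0,"ty": 0,"tz": 0,"ax": 0,"ay": 0,"az": 0}])

```text
time_s: 21.52
tcp_pos: [0.5815, -0.0501, 0.0226]
ee_rot: [[0.001, -1.0, -0.001], [-0.0, -0.001, 1.0], [-1.0, -0.001, -0.0]]
wrist_force: [-0.4, -0.5, 3.1]
gripper_width: 0.181
```

```bash
python3 go.py .581 -.050 .1 -180
```

```text
t 21.5 tcp [ 0.5815 -0.0501  0.0226] w 15.8 F [-0.4 -0.5  3.1] j [ 11.  32. -20.   0. -38. -11.]
t* [-1.032e-01  7.000e-04  1.000e-04] a* [ 0.0002 -0.      0.0002] dist 0.0774
```

Call:
play_rows(commands=[{"fingers": 1,"tx": -0.02,"ty": 0,"tz": 0,"ax": 0,"ay": 0,"az": 0},{"fingers": 1,"tx": -0.06,"ty": 0,"tz": 0,"ax": 0,"ay": 0,"az": 0},{"fingers": 1,"tx": -0.1,"ty": 0,"tz": 0,"ax": 0,"ay": 0,"az": 0},{"fingers": 1,"tx": -0.1,"ty": 0,"tz": 0,"ax": 0,"ay": 0,"az": 0}])

```text
time_s: 21.85
tcp_pos: [0.5852, -0.0499, 0.103]
ee_rot: [[0.012, -1.0, -0.002], [0.0, -0.002, 1.0], [-1.0, -0.012, 0.0]]
wrist_force: [0.2, 0.8, 0.8]
gripper_width: 0.183
```

Call:
play_rows(commands=[{"fingers": 1,"tx": 0,"ty": 0.04,"tz": -0.045,"ax": 0,"ay": 0,"az": 0},{"fingers": 1,"tx": 0,"ty": 0.07,"tz": -0.08,"ax": 0,"ay": 0,"az": 0},{"fingers": 1,"tx": 0,"ty": 0.095,"tz": -0.11,"ax": 0,"ay": 0,"az": 0},{"fingers": 1,"tx": 0,"ty": 0.095,"tz": -0.11,"ax": 0,"ay": 0,"az": 0}])

```text
time_s: 22.18
tcp_pos: [0.5055, -0.1352, 0.0965]
ee_rot: [[-0.004, -1.0, 0.004], [0.001, 0.004, 1.0], [-1.0, 0.004, 0.001]]
wrist_force: [-0.4, 0.7, -0.9]
gripper_width: 0.174
```

Call:
play_rows(commands=[{"fingers": 1,"tx": 0,"ty": 0.04,"tz": -0.045,"ax": 0,"ay": 0,"az": 0},{"fingers": 1,"tx": 0,"ty": 0.07,"tz": -0.08,"ax": 0,"ay": 0,"az": 0},{"fingers": 1,"tx": 0,"ty": 0.095,"tz": -0.11,"ax": 0,"ay": 0,"az": 0},{"fingers": 1,"tx": 0,"ty": 0.095,"tz": -0.11,"ax": 0,"ay": 0,"az": 0}])

```text
time_s: 22.52
tcp_pos: [0.4349, -0.2173, 0.0966]
ee_rot: [[-0.003, -1.0, 0.005], [0.001, 0.005, 1.0], [-1.0, 0.003, 0.001]]
wrist_force: [-0.2, 0.2, -0.2]
gripper_width: 0.182
```

Call:
play_rows(commands=[{"fingers": 1,"tx": 0,"ty": 0,"tz": 0,"ax": -0.156,"ay": 0,"az": 0},{"fingers": 1,"tx": 0,"ty": 0,"tz": 0,"ax": -0.156,"ay": 0,"az": 0},{"fingers": 1,"tx": 0,"ty": 0,"tz": 0,"ax": -0.156,"ay": 0,"az": 0},{"fingers": 1,"tx": 0,"ty": 0,"tz": 0,"ax": -0.156,"ay": 0,"az": 0},{"fingers": 1,"tx": 0,"ty": 0,"tz": 0,"ax": -0.156,"ay": 0,"az": 0}])

```text
time_s: 22.93
tcp_pos: [0.4393, -0.215, 0.097]
ee_rot: [[0.0, -0.881, -0.473], [-0.0, -0.473, 0.881], [-1.0, -0.0, -0.0]]
wrist_force: [0.4, -0.5, 0.6]
gripper_width: 0.181
```

Call:
play_rows(commands=[{"fingers": 1,"tx": 0,"ty": 0,"tz": 0,"ax": -0.156,"ay": 0,"az": 0},{"fingers": 1,"tx": 0,"ty": 0,"tz": 0,"ax": -0.156,"ay": 0,"az": 0},{"fingers": 1,"tx": 0,"ty": 0,"tz": 0,"ax": -0.156,"ay": 0,"az": 0},{"fingers": 1,"tx": 0,"ty": 0,"tz": 0,"ax": -0.156,"ay": 0,"az": 0},{"fingers": 1,"tx": 0,"ty": 0,"tz": 0,"ax": -0.156,"ay": 0,"az": 0}])

```text
time_s: 23.35
tcp_pos: [0.4392, -0.215, 0.0971]
ee_rot: [[0.0, -0.557, -0.831], [-0.0, -0.831, 0.557], [-1.0, -0.0, -0.0]]
wrist_force: [0.1, -0.4, -0.3]
gripper_width: 0.184
```

Call:
play_rows(commands=[{"fingers": 1,"tx": 0,"ty": 0,"tz": 0,"ax": -0.156,"ay": 0,"az": 0},{"fingers": 1,"tx": 0,"ty": 0,"tz": 0,"ax": -0.156,"ay": 0,"az": 0},{"fingers": 1,"tx": 0,"ty": 0,"tz": 0,"ax": -0.156,"ay": 0,"az": 0},{"fingers": 1,"tx": 0,"ty": 0,"tz": 0,"ax": -0.156,"ay": 0,"az": 0},{"fingers": 1,"tx": 0,"ty": 0,"tz": 0,"ax": -0.156,"ay": 0,"az": 0}])

```text
time_s: 23.77
tcp_pos: [0.4391, -0.2151, 0.0971]
ee_rot: [[0.0, -0.103, -0.995], [-0.0, -0.995, 0.103], [-1.0, 0.0, -0.0]]
wrist_force: [0.5, -0.8, 0.3]
gripper_width: 0.178
```

```bash
python3 go.py .437 -.215 .0275 -95.7
```

```text
t 23.8 tcp [ 0.4391 -0.2151  0.0971] w 15.5 F [ 0.5 -0.8  0.3] j [ -7.  18. -29.   0. -42.  91.]
t* [0.0928 0.0002 0.0028] a* [-0.001 -0.    -0.   ] dist 0.0696
```

Call:
play_rows(commands=[{"fingers": 1,"tx": 0.045,"ty": 0,"tz": 0.002,"ax": 0,"ay": 0,"az": 0},{"fingers": 1,"tx": 0.07,"ty": 0,"tz": 0.002,"ax": 0,"ay": 0,"az": 0},{"fingers": 1,"tx": 0.085,"ty": 0,"tz": 0.002,"ax": 0,"ay": 0,"az": 0},{"fingers": 1,"tx": 0.09,"ty": 0,"tz": 0.002,"ax": 0,"ay": 0,"az": 0},{"fingers": 1,"tx": 0.0925,"ty": 0,"tz": 0.002,"ax": 0,"ay": 0,"az": 0}])

```text
time_s: 24.18
tcp_pos: [0.4373, -0.215, 0.0271]
ee_rot: [[-0.001, -0.104, -0.995], [0.0, -0.995, 0.104], [-1.0, 0.0, 0.001]]
wrist_force: [-0.5, -0.5, -0.3]
gripper_width: 0.178
```

Call:
play_rows(commands=[{"fingers": 1,"tx": 0,"ty": 0,"tz": 0,"ax": 0,"ay": 0,"az": 0},{"fingers": 1,"tx": 0,"ty": 0,"tz": 0,"ax": 0,"ay": 0,"az": 0},{"fingers": 1,"tx": 0,"ty": 0,"tz": 0,"ax": 0,"ay": 0,"az": 0}])

```text
time_s: 24.43
tcp_pos: [0.4381, -0.2151, 0.0287]
ee_rot: [[0.002, -0.101, -0.995], [-0.0, -0.995, 0.101], [-1.0, 0.0, -0.002]]
wrist_force: [-0.4, -0.4, 0.6]
gripper_width: 0.177
```

```bash
python3 go.py .437 -.215 .0265 -95.7
```

```text
t 24.4 tcp [ 0.4381 -0.2151  0.0287] w 15.4 F [-0.4 -0.4  0.6] j [ -7.  25. -33.   0. -32.  91.]
t* [ 0.0029 -0.      0.0015] a* [-0.0005 -0.0007 -0.    ] dist 0.0025
```

Lower the last 2 mm, release, lift and back off to the left-front, clear of everything.

Call:
play_rows(commands=[{"fingers": 1,"tx": 0.003,"ty": 0,"tz": 0,"ax": 0,"ay": 0,"az": 0},{"fingers": 1,"tx": 0.003,"ty": 0,"tz": 0,"ax": 0,"ay": 0,"az": 0},{"fingers": 1,"tx": 0.003,"ty": 0,"tz": 0,"ax": 0,"ay": 0,"az": 0}])

```text
time_s: 24.68
tcp_pos: [0.4383, -0.2152, 0.0265]
ee_rot: [[0.002, -0.1, -0.995], [-0.001, -0.995, 0.1], [-1.0, 0.0, -0.002]]
wrist_force: [0.4, 1.6, 6.2]
gripper_width: 0.183
```

Call:
play_rows(commands=[{"fingers": 0.5,"tx": 0,"ty": 0,"tz": 0,"ax": 0,"ay": 0,"az": 0},{"fingers": 0.3,"tx": 0,"ty": 0,"tz": 0,"ax": 0,"ay": 0,"az": 0},{"fingers": 0.2,"tx": 0,"ty": 0,"tz": 0,"ax": 0,"ay": 0,"az": 0},{"fingers": 0.2,"tx": 0,"ty": 0,"tz": 0,"ax": 0,"ay": 0,"az": 0},{"fingers": 0.2,"tx": 0,"ty": 0,"tz": 0,"ax": 0,"ay": 0,"az": 0}])

```text
time_s: 25.1
tcp_pos: [0.4372, -0.215, 0.0254]
ee_rot: [[-0.001, -0.1, -0.995], [0.0, -0.995, 0.1], [-1.0, -0.0, 0.001]]
wrist_force: [0.1, 0.4, -0.3]
gripper_width: 0.386
```

Call:
play_rows(commands=[{"fingers": 0.2,"tx": -0.03,"ty": 0,"tz": 0,"ax": 0,"ay": 0,"az": 0},{"fingers": 0.2,"tx": -0.08,"ty": 0,"tz": 0,"ax": 0,"ay": 0,"az": 0},{"fingers": 0.2,"tx": -0.13,"ty": 0,"tz": 0,"ax": 0,"ay": 0,"az": 0},{"fingers": 0.2,"tx": -0.18,"ty": 0,"tz": 0,"ax": 0,"ay": 0,"az": 0},{"fingers": 0.2,"tx": -0.2,"ty": 0,"tz": 0,"ax": 0,"ay": 0,"az": 0}])

```text
time_s: 25.52
tcp_pos: [0.4397, -0.2158, 0.1808]
ee_rot: [[0.009, -0.099, -0.995], [-0.003, -0.995, 0.099], [-1.0, 0.002, -0.009]]
wrist_force: [1.4, -0.0, -0.2]
gripper_width: 0.397
```

Call:
play_rows(commands=[{"fingers": 0.2,"tx": 0,"ty": -0.25,"tz": 0,"ax": 0,"ay": 0,"az": 0},{"fingers": 0.2,"tx": 0,"ty": -0.25,"tz": 0,"ax": 0,"ay": 0,"az": 0},{"fingers": 0.2,"tx": 0,"ty": -0.25,"tz": 0,"ax": 0,"ay": 0,"az": 0},{"fingers": 0.2,"tx": 0,"ty": -0.25,"tz": 0,"ax": 0,"ay": 0,"az": 0},{"fingers": 0.2,"tx": 0,"ty": -0.25,"tz": 0,"ax": 0,"ay": 0,"az": 0}])

```text
time_s: 25.93
tcp_pos: [0.4562, -0.0255, 0.1758]
ee_rot: [[0.001, -0.098, -0.995], [0.001, -0.995, 0.098], [-1.0, -0.001, -0.001]]
wrist_force: [0.3, -0.1, 1.0]
gripper_width: 0.398
```

Call:
play_rows(commands=[{"fingers": 0.2,"tx": 0,"ty": 0,"tz": 0,"ax": 0,"ay": 0,"az": 0},{"fingers": 0.2,"tx": 0,"ty": 0,"tz": 0,"ax": 0,"ay": 0,"az": 0},{"fingers": 0.2,"tx": 0,"ty": 0,"tz": 0,"ax": 0,"ay": 0,"az": 0}])

```text
time_s: 26.18
tcp_pos: [0.4558, -0.0287, 0.1753]
ee_rot: [[-0.001, -0.1, -0.995], [-0.0, -0.995, 0.1], [-1.0, 0.0, 0.001]]
wrist_force: [-0.2, -0.9, 0.6]
gripper_width: 0.397
```

```bash
python3 - <<'E'
from h import *
S={"large_button_center":(.599,-.239,.004+.0045,2.7),"small_button_center":(.601,.22,.008,8.2),"ring_center":(.428,.238,.009,-2),"toggle_center":(.44,-.215,.011,-5.7)}
for c in("top","side"):
    p=viewer.capture(c); cv2.imwrite(f"pics/end_{c}.png",p["image"][:,:,::-1])
    for n,(x,y,z,a) in S.items():
        for d in spotter.find_in(n,p)[:3]:
            q=w(p,[d["uv"]],z)[0][:2]-[x,y]; a_=np.radians(a); e=[np.cos(a_)*q[0]+np.sin(a_)*q[1],-np.sin(a_)*q[0]+np.cos(a_)*q[1]]
            print(c,n,round(d["score"],2),np.round(d["uv"]),"in tray frame mm",np.round(np.array(e)*1000))
    for n,z in(("jar",.037),("spool",.025)): print(n,[w(p,[d["uv"]],z)[0].round(3) for d in spotter.find_in(n,p)[:1]])
E
```

```text
top large_button_center 0.92 [421. 236.] in tray frame mm [-8. -4.]
top small_button_center 0.54 [182. 184.] in tray frame mm [-6.  4.]
top ring_center 0.73 [146. 223.] in tray frame mm [76. 35.]
top ring_center 0.53 [182. 185.] in tray frame mm [164. -10.]
top toggle_center 0.49 [396. 314.] in tray frame mm [ 0. -3.]
jar [array([ 0.738, -0.059,  0.037])]
spool [array([0.744, 0.095, 0.025])]
side large_button_center 0.51 [307. 179.] in tray frame mm [-4.  5.]
side small_button_center 0.57 [222. 297.] in tray frame mm [-4.  3.]
side toggle_center 0.69 [370. 191.] in tray frame mm [-3.  2.]
side toggle_center 0.42 [304. 329.] in tray frame mm [-30. 462.]
jar [array([ 0.737, -0.065,  0.037])]
spool [array([0.746, 0.085, 0.025])]
```

View pics/end_top.png

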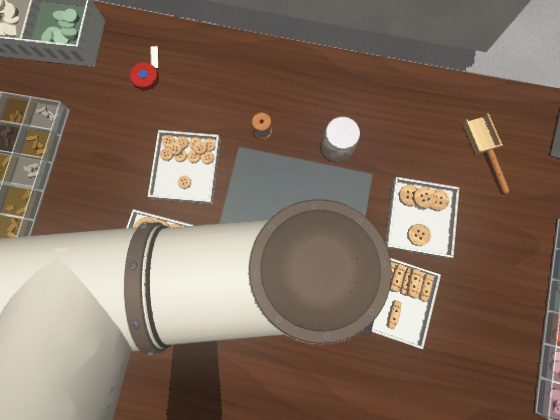

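View pics/end_side.png

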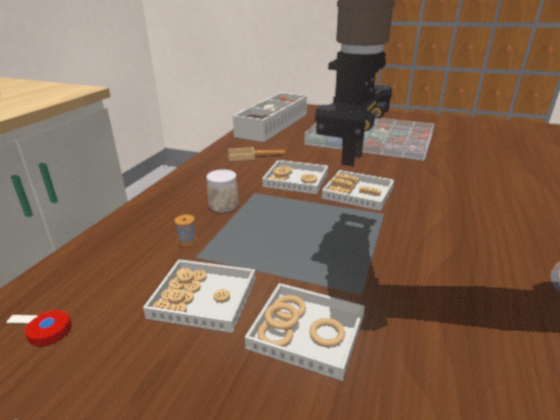

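The side view shows all four pieces flat on clear floor: small button (222,296), ring (326,332), large button (309,178) and toggle (370,190). The jar and spool are unmoved. The networks missed the ring, so I'll measure it from its pixel and then hand in.

```bash
python3 - <<'E'
from h import *
p=viewer.capture("side"); print("ring minus tray space",w(p,[[326,332]],.009)[0][:2]-[.428,.238], r.sense()["wrist_force"])
print(job.finish_job())
E
```

```text
ring minus tray space [-0.00191834  0.00227672] [0.4236482  0.5346404  0.09072584]
the job is handed in; nothing more can be done
None
```

All four pieces are back in their own trays, lying flat on the clear front floor, and the job is handed in at about 26 s of the 106 s allowed. I gripped each one flat, lowered it until it touched or nearly touched the tray floor, and only then released it. The small button needed a second, slightly lower grip before lifting.

**Last checks:**
- **Position:** the large button, small button and toggle measured within about 9 mm of the middle of their clear floor, in both the top and side views.
- **Ring:** the networks did not find the placed ring (the arm hid it from above). I measured it from its pixel in the side view instead, at about 3 mm from the middle.
- **Bystanders:** the jar and spool look unmoved in both views. The position estimates varied by up to about 1 cm between views, because the two cameras see different parts of them.
- **Arm:** it ended raised clear of everything, with only noise-level force at the wrist.

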